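# Change the tap over to the fresh keg

### The job

The keg that wears the tap is empty: free the tap by pulling up its release collar, draw it off, and fit it on the post of the fresh keg, whose dust cap has to come off first. Turn the tap, spout on the side away from that keg's handle, until its socket drops over the post's hidden square foot, then press it fully home so that it locks with its collar down. Finish with the dust cap sitting right down over the empty keg's post, and leave the other things where they are.

Things in the scene. Friction and masses are not known exactly. Their poses are not given: they have to be found in the camera images.
- tap: Dispensing tap with quick coupling, 0.33 kg, 68 mm tall, locked on the empty keg's post at the start. Origin: centre of its lower rim; z up the coupling's axis; spout along its own -x, thin black lever along +x (to 44 mm off axis, 72 mm up). Skirt 40 mm in diameter with a square socket 22.4 mm wide (sides along x and y), collar, shoulder 39 mm wide to 46 mm up, barrel 30 mm in diameter.
- tap_collar (a joint): Lift of the release collar along the tap; 0 = down, claws inside shut under the post's head (pulling the barrel will not free it); 0.006 m = up, claws open. Sprung: 6 N to start, 11 N at full lift; pulling on (plus the tap's weight) then draws the tap off the post. Does not turn on the body.
- collar_mid (a point): Middle of the black ribbed release collar, on the axis, 28 mm above the tap's origin at rest. The collar is 20 mm tall, 48 mm in diameter, 51 mm over its rims.
- tap_top (a point): Centre of the tap's flat top, 25 mm across, 68 mm above its origin. To lock, push the body down here with 10 to 15 N until the rim sits on the lid: the collar jumps up and snaps down again. A push on the collar only keeps the claws shut, and so does anything that stops the collar from rising.
- tap_spout (a point): Mouth of the spout, 70 mm from the axis on the tap's -x side, 31 mm above its origin; the spout is 12 mm thick and its straight part runs 55 mm above the origin.
- dust_cap: White ribbed plastic dust cap, 38 mm outer and 32 mm inner diameter, 41 mm tall, 30 g, open below; at the start loose over the fresh keg's post (lifts straight off). Origin: centre of its lower rim; z up.
- empty_keg: Small steel keg wearing the tap at the start; fixed. Origin: centre of its underside. Body 122 mm in diameter, tapering above 74 mm to a knurled lid 62 mm in diameter, top 140 mm up. A black carrying handle, 10 mm thick, stands out along the keg's +x, 28 to 99 mm off the axis, its top 165 mm up: keep fingers off it.
- empty_keg_seat (a point): Centre of the empty keg's lid top, axes as the keg's. Here stands the post, 33 mm tall: square foot 20 x 20 mm, 16 mm tall; stem 13 mm thick; from 24 mm up a round head 19 mm in diameter with a nose tapering to 10 mm. The foot is in line with the tap on it.
- fresh_keg: The full keg, same shape and sizes as the empty one, with the dust cap over its post at the start; fixed. Origin: centre of its underside; lid top 140 mm up; handle along its own +x.
- fresh_keg_seat (a point): Centre of the fresh keg's lid top, axes as the keg's; same post, but its square foot is turned by an unknown angle. A tap out of line rests on the foot, 16 mm above the lid, loosely guided by the head. Within about 5 degrees of line it drops some 6 mm till its claws meet the nose; the last 10 mm need the push on the top.
- jigger: two-ended brass spirit measure, 47 mm across, 100 mm tall; stands on the worktop as a bystander. Origin: centre of its underside
- shaker: steel cocktail shaker, 86 mm across, 216 mm tall; stands on the worktop as a bystander. Origin: centre of its underside
- tumbler: cut glass tumbler, 77 mm across, 94 mm tall; stands on the worktop as a bystander. Origin: centre of its underside
- tumbler_b: second cut glass tumbler, 77 mm across, 94 mm tall; stands on the worktop as a bystander. Origin: centre of its underside
- loose_lime: whole lime, 57 mm across; lies on the worktop as a bystander. Origin: centre of its underside
- citrus_press: hinged hand press for limes, 77 x 232 x 64 mm, long side along its own y; lies on the worktop as a bystander. Origin: centre of its underside
- opener: flat brass bottle opener, 38 x 142 x 8 mm, long side along its own y; lies on the worktop as a bystander. Origin: centre of its underside
Mind the look-alikes: they are no part of the job. What is shaped like the tap but orange is not meant.

How it is judged:
By the outcome, as a careful person would: the job done as asked, in the order asked, and still so for the second after the job is handed in, with the robot touching nothing.
It also fails if it takes over 72 s, if anything falls off the work surface, if the arm or the gripper's body presses on something with over 40 N, if the wrist force passes 120 N, or if a joint passes its speed limit or range.

### The arm

A 6-joint arm with a two-finger parallel gripper is mounted at the origin on a cart in front of the work surface, level with it; the furniture and walls round the work are solid. World frame = base frame: x ahead of the robot, y to its left, z up, the work surface at z = 0. Lengths are in m, angles in rad, forces in N, time in s.
With the tool pointing down it reaches from about 0.325 to 0.875 m from the base axis. Payload 4.4 kg.
Tool frame: the origin (TCP) lies at the very end of the fingers, on their centre line; the grasp point (between the pads) lies 19 mm behind it; z points along the fingers, y is the line along which they close (so a half turn about z gives the same grasp; the last joint's range is limited). The gripper opens to 85 mm and grips with 20 to 120 N. Pads are 22 mm wide; open, the fingers measure 114 mm over their backs; the gripper's body (76 mm by 85 mm) begins 54 mm behind the grasp point. The pads swing forward as they close: fully open they stand 13 mm farther back than shut.
Start: joints at [1.123, 0.207, 1.542, -0, 1.393, -0.15], TCP at [0.168, 0.55, 0.231] pointing down, gripper open.
Joint ranges: [-2.73, 2.73], [-0.86, 2.22], [0.23, 2.46], [-1.11, 4.25], [0.08, 2.63], [-2.82, 2.82]. Speed limits (rad/s): [2.79, 2.79, 3.14, 3.14, 3.14, 3.14].

### API

Orientations are given as a unit quaternion [w, x, y, z].
In Python, from rig import arm, eyes gives the robot as it stands.
- The arm moves only by the tool step_arm, never from a script. Its argument "rows" is text: rows parted by semicolons, each of 5 numbers parted by spaces: the shift along the tool's x, y, z each as a share of 0.5 m, from -1 to 1, then the turn about the tool's z as a share of 45 degrees, from -1 to 1, then the finger opening in mm, from 0 to 85.4. In form: tx ty tz turn hand; .... A call has 1 to 8 rows; each row is the pose to reach, as a shift and turn from the pose commanded when the call began, along the tool's axes at that moment; what a row does not reach only later rows make up. A row lasts 1/8 s, in which the tool goes at most 62.5 mm and 10.7 degrees, less where a joint would pass 70% of its speed; a pose out of reach is approached as far as the arm can. A call with a number of a shift or a turn outside -1 to 1 is refused whole. A call with a gripper value outside its range is refused whole. The fingers move at their own pace and stop on an object; "grip_force" is the grip in N (left out, the last holds). Time passes only in rows, so rows that repeat a pose let the fingers close. It gives the time, the measured TCP pose, the force, the opening and the grip force at its end, in the units of the state.
- arm.observe(): the state, without advancing time (a new reading comes with each control period).
- eyes.read_camera(name): name is "scene" or "top" or "wrist"; returns (picture, depth): 420x560x3 uint8, blue, green, red; 420x560 float32, m along the optical axis (not along the pixel's ray), 0 where there is no reading.
- eyes.calibration(name): a dict with "vertical_fov" (degrees; the focal length in pixels is half the picture's height over the tangent of half this angle, whatever the lens; pixels are square), "cx", "cy" (the principal point, pixels), "dist_coeffs" ([k1, k2, p1, p2, k3] as OpenCV has them; the pictures are not rectified), "cam_to_world" (4x4, takes a point from camera to world coordinates). Camera axes: x right, y down, z forward; pixel columns grow to the right and rows downward; lengths in m; the calibration is good to about 2 mm. A picture is of the moment at which its call begins: read the wrist's pose just before it. calibration takes no time and is no camera call; for the wrist camera it gives the pose at the moment of the call.
- arm.sign_off(): hands the job in; it is judged then, once.
The state is a dict: "clock": time; "q": joint angles; "joint_velocities": joint speeds; "tau": joint torques, N m; "tcp_pos": TCP position; "tcp_rot": TCP orientation; "contact_force": force on the tool from outside, world axes, zero at the start; "torque": the same for the moment, N m; "gripper_width": opening from 0.0 (shut) to 1.0 (fully open); "grasp_force": force on a finger pad.
Only numpy, scipy, OpenCV 4.12 (cv2) and the standard library are available. Lean on these libraries where they do the work, as an engineer would, in place of code of your own. Each camera call takes 0.05 s, during which the arm holds its last target. There are 200 camera calls.

## Working session

There is one attempt and no reset: what is moved stays moved. The work goes in short steps, Python scripts to look and compute and a tool call to move; the robot and the scene stay as the last step left them, time stands still between calls to the robot, and variables do not carry over. Pictures are saved under pics/ and viewed, at most 10 in all, crops included, and the job is handed in when it is done.

Besides the shell and the picture viewer there is one more tool, called after "Emit:" by a JSON object that holds its "op" and its "data", one argument or row to a line. step_arm: Moves the arm, as the interface text tells. Its arguments: {"type":"object","properties":{"rows":{"type":"string"},"grip_force":{"type":"number"}},"required":["rows"]}

```bash
ls; mkdir -p pics; cat > h.py <<'E'
import numpy as np, cv2
from rig import arm, eyes
def K(c):
    f=210/np.tan(np.radians(c["vertical_fov"])/2)
    return np.array([[f,0,c["cx"]],[0,f,c["cy"]],[0,0,1.]])
def cam(name):
    c=eyes.calibration(name); im,d=eyes.read_camera(name); return c,im,d
def cloud(c,d):
    h,w=d.shape; u,v=np.meshgrid(np.arange(w),np.arange(h))
    p=np.stack([u,v],-1).reshape(-1,1,2).astype(np.float64)
    n=cv2.undistortPoints(p,K(c),np.array(c["dist_coeffs"])).reshape(h,w,2)
    P=np.dstack([n*d[...,None],d]); M=np.array(c["cam_to_world"])
    W=P@M[:3,:3].T+M[:3,3]; W[d<=0]=np.nan; return W
def proj(c,X):
    M=np.linalg.inv(np.array(c["cam_to_world"])); r=cv2.Rodrigues(M[:3,:3])[0]
    return cv2.projectPoints(np.array(X,float).reshape(-1,1,3),r,M[:3,3],K(c),np.array(c["dist_coeffs"]))[0].reshape(-1,2)
E
python3 - <<'E'
from h import *
for n in ("scene","top"):
    c,im,d=cam(n); np.savez(f"{n}0.npz",im=im,d=d,W=cloud(c,d)); cv2.imwrite(f"pics/{n}0.png",im)
    print(n,np.round(np.array(c["cam_to_world"])[:3,3],3), c["vertical_fov"])
E
```

```text
pics
scene [ 0.075 -0.484  0.952] 54.842240028589444
top [ 0.313 -0.028  1.919] 42.57477268099697
```

View pics/scene0.png

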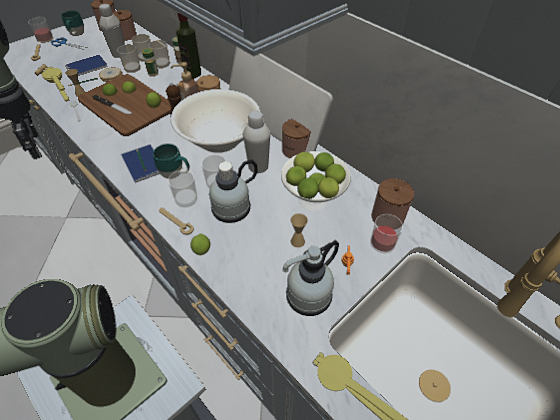

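View pics/top0.png

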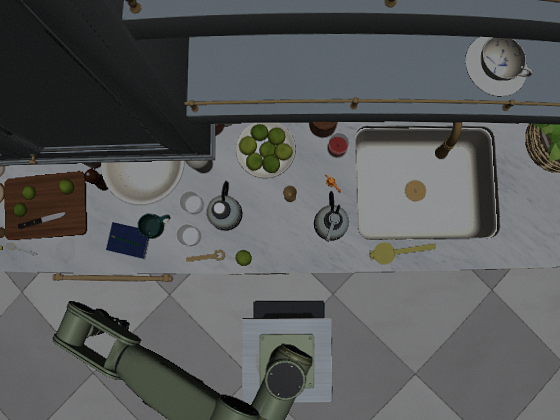

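Tap candidates: the grey tap on the keg at scene (313,255) / top (331,221), and the orange look-alike at (348,258) / (333,182). By description it's the grey one. The cap is the white piece on the fresh keg at scene (226,170) / top (222,208).

```bash
python3 - <<'E'
from h import *
s=np.load("scene0.npz"); t=np.load("top0.npz")
a=cv2.resize(s["im"][235:315,275:375],(400,320),interpolation=cv2.INTER_CUBIC)
b=cv2.resize(s["im"][150:230,190:290],(400,320),interpolation=cv2.INTER_CUBIC)
a2=cv2.resize(t["im"][175:245,290:377],(400,320),interpolation=cv2.INTER_CUBIC)
b2=cv2.resize(t["im"][175:245,190:277],(400,320),interpolation=cv2.INTER_CUBIC)
o=np.vstack([np.hstack([a,b]),np.hstack([a2,b2])])
cv2.imwrite("pics/crop1.png",cv2.resize(o,(750,600)))
W=t["W"]
P=np.concatenate([t["W"].reshape(-1,3),s["W"].reshape(-1,3)]); P=P[np.isfinite(P).all(1)]
def near(c,zl,zh,r):
    m=(np.hypot(P[:,0]-c[0],P[:,1]-c[1])<r)&(P[:,2]>zl)&(P[:,2]<zh); return P[m]
for nm,px in (("tap",(221,331)),("cap",(208,222))):
    w=np.nanmedian(W[px[0]-1:px[0]+2,px[1]-1:px[1]+2],axis=(0,1)); print(nm,w)
    for zl,zh in ((.03,.07),(.07,.1),(.135,.145),(.145,.16),(.16,.175),(.175,.19),(.19,.205),(.205,.23)):
        q=near(w,zl,zh,.13)
        if len(q): print(zl,zh,len(q),q.min(0).round(3),q.max(0).round(3),q.mean(0).round(3))
# things tall in the region
m=(W[...,2]>.25)&(W[...,0]>.3)
print("tall min x", np.nanmin(W[...,0][m]))
for (v,u) in ((110,300),(115,360),(80,300),(150,200),(100,180),(20,300),(192,290)): print(v,u,W[v,u].round(3))
E
```

```text
tap [ 0.47491067 -0.1500633   0.2044404 ]
0.03 0.07 360 [ 0.425 -0.22   0.03 ] [ 0.598 -0.103  0.07 ] [ 0.451 -0.186  0.05 ]
0.07 0.1 1023 [ 0.425 -0.22   0.07 ] [ 0.57  -0.104  0.1  ] [ 0.47  -0.172  0.089]
0.135 0.145 276 [ 0.451 -0.193  0.135] [ 0.581 -0.132  0.145] [ 0.478 -0.168  0.139]
0.145 0.16 111 [ 0.459 -0.186  0.145] [ 0.576 -0.134  0.16 ] [ 0.514 -0.161  0.153]
0.16 0.175 148 [ 0.41  -0.186  0.16 ] [ 0.571 -0.132  0.175] [ 0.493 -0.166  0.167]
0.175 0.19 269 [ 0.411 -0.186  0.175] [ 0.51  -0.132  0.19 ] [ 0.472 -0.164  0.181]
0.19 0.205 315 [ 0.413 -0.177  0.19 ] [ 0.519 -0.134  0.205] [ 0.458 -0.155  0.199]
0.205 0.23 200 [ 0.436 -0.18   0.205] [ 0.526 -0.143  0.217] [ 0.489 -0.164  0.208]
cap [0.52256511 0.20251116 0.18054822]
0.03 0.07 570 [0.436 0.154 0.03 ] [0.586 0.332 0.07 ] [0.498 0.22  0.051]
0.07 0.1 1081 [0.437 0.154 0.07 ] [0.613 0.332 0.1  ] [0.513 0.215 0.088]
0.135 0.145 305 [0.492 0.182 0.135] [0.619 0.245 0.145] [0.524 0.205 0.14 ]
0.145 0.16 158 [0.493 0.184 0.145] [0.617 0.237 0.16 ] [0.551 0.202 0.153]
0.16 0.175 117 [0.503 0.193 0.16 ] [0.608 0.23  0.175] [0.543 0.201 0.166]
0.175 0.19 210 [0.504 0.192 0.175] [0.543 0.233 0.19 ] [0.523 0.212 0.18 ]
0.19 0.205 1 [0.522 0.227 0.19 ] [0.522 0.227 0.19 ] [0.522 0.227 0.19 ]
tall min x 0.6016932553466343
110 300 [ 0.647 -0.045  0.84 ]
115 360 [ 0.64  -0.172  0.822]
80 300 [ 0.712 -0.046  0.842]
150 200 [0.629 0.211 0.561]
100 180 [0.652 0.193 0.904]
20 300 [ 0.639 -0.04   1.267]
192 290 [ 0.591 -0.019  0.06 ]
```

View pics/crop1.png

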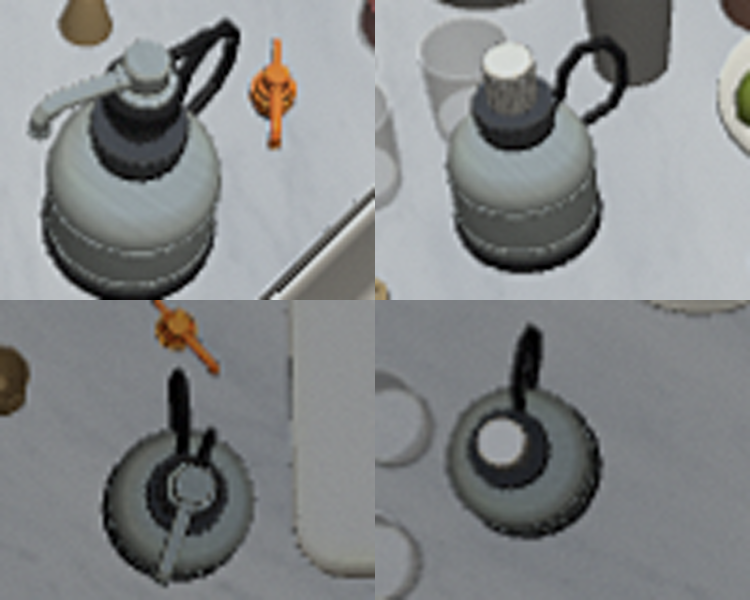

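The crop confirms the grey tap on the near/right keg: spout toward the robot, short lever beside the handle at top-image (331,210). The white cap sits on the left keg, and the orange one lies loose on the worktop. Next: refine the numbers and work out the hand frame.

```bash
cat >> h.py <<'E'
from scipy.optimize import least_squares
def fit(q,R=None):
    c0=q[:,:2].mean(0)
    if R is None: r=least_squares(lambda p:np.hypot(q[:,0]-p[0],q[:,1]-p[1])-p[2],[*c0,.02],loss="soft_l1",f_scale=.001).x
    else: r=least_squares(lambda p:np.hypot(q[:,0]-p[0],q[:,1]-p[1])-R,c0,loss="soft_l1",f_scale=.001).x
    return r.round(4)
E
python3 - <<'E'
from h import *
s=np.load("scene0.npz"); t=np.load("top0.npz")
for nm,c0 in (("tap",(.48,-.16)),("cap",(.523,.212))):
  for k,D in (("scene",s),("top",t)):
    P=D["W"].reshape(-1,3); P=P[np.isfinite(P).all(1)]
    r=np.hypot(P[:,0]-c0[0],P[:,1]-c0[1])
    q=P[(r<.075)&(P[:,2]>.03)&(P[:,2]<.07)]
    if len(q)>5: print(nm,k,"body",fit(q,.061),len(q))
    if nm=="cap":
        q=P[(r<.03)&(P[:,2]>.176)&(P[:,2]<.187)]; print(" top mid",(q.min(0)+q.max(0))[:2]/2,q.mean(0),len(q))
    else:
        q=P[(r<.024)&(P[:,2]>.205)&(P[:,2]<.211)]; print(" top mid",(q.min(0)+q.max(0))[:2]/2,q.mean(0),len(q))
        q=P[(r>.03)&(r<.085)&(P[:,2]>.168)&(P[:,2]<.204)&(P[:,0]<.47)]; d=q[:,:2]-c0; print(" spout dir",np.degrees(np.arctan2(*(d.mean(0)[::-1]))),len(q), np.hypot(*d.T).max())
    q=P[(r>.05)&(r<.11)&(P[:,2]>.142)&(P[:,2]<.172)&(P[:,0]>c0[0]+.03)&(abs(P[:,1]-c0[1])<.06)]; d=q[:,:2]-c0; print(" handle dir",np.degrees(np.arctan2(*(d.mean(0)[::-1]))),len(q))
o=arm.observe(); print(o)
from scipy.spatial.transform import Rotation as R
w=o["tcp_rot"]; print(R.from_quat([w[1],w[2],w[3],w[0]]).as_matrix().round(3))
c=eyes.calibration("wrist"); print(np.array(c["cam_to_world"]).round(3),c["vertical_fov"])
E
```

```text
tap scene body [ 0.4865 -0.1591] 324
 top mid [ 0.48326298 -0.16239077] [ 0.48282448 -0.16239121  0.20741686] 95
 spout dir 163.38953442928485 126 0.07357941891908917
 handle dir -0.3007091784983935 49
tap top body [ 0.4867 -0.1646] 31
 top mid [ 0.48061043 -0.16152286] [ 0.48405224 -0.16160614  0.20829012] 46
 spout dir 159.70622239049922 47 0.06917505337690796
 handle dir 2.0471299165750247 45
cap scene body [0.5256 0.217 ] 327
 top mid [0.52215025 0.21158015] [0.52192769 0.21136863 0.17980701] 106
 handle dir -11.714082889767909 58
cap top body [0.5266 0.2168] 51
 top mid [0.52464225 0.21450023] [0.52423142 0.21316772 0.18118678] 89
 handle dir -9.136182165670236 41
{'clock': 0.1, 'q': array([ 1.12348059e+00,  2.07392913e-01,  1.54283886e+00,  2.97931491e-05,
        1.39351078e+00, -1.50500887e-01]), 'joint_velocities': array([-0.0002669 ,  0.00011998, -0.00381038, -0.00020469,  0.00039343,
        0.00201095]), 'tau': array([ 3.46165507e-04, -3.84093153e+01, -2.92549896e+01, -1.73729800e-04,
        4.83150186e-03, -4.84735580e-06]), 'tcp_pos': array([0.16787017, 0.54921885, 0.23019571]), 'tcp_rot': array([-3.30558365e-04,  1.47865779e-01,  9.89006853e-01, -1.02296806e-03]), 'contact_force': array([0.4241203 , 1.63770646, 0.26498313]), 'torque': array([ 0.02490123,  0.00682585, -0.03405371]), 'grasp_force': 0.0, 'gripper_width': 0.9994415000639423}
[[-0.956  0.292 -0.001]
 [ 0.292  0.956 -0.002]
 [ 0.    -0.002 -1.   ]]
[[ 0.293  0.92   0.262  0.1  ]
 [ 0.956 -0.281 -0.082  0.57 ]
 [-0.002  0.274 -0.962  0.373]
 [ 0.     0.     0.     1.   ]] 59.584654078363435
```

Emit:
{"op": "step_arm", "data": {
  "rows": "-0.88 -0.44 -0.06 0 85;-0.88 -0.44 -0.06 0 85;-0.88 -0.44 -0.06 0 85;-0.88 -0.44 -0.06 0 85;-0.88 -0.44 -0.06 0 85;-0.88 -0.44 -0.06 0 85;-0.88 -0.44 -0.06 0 85;-0.88 -0.44 -0.06 0 85",
  "grip_force": 30
}}

```text
clock: 1.1
tcp_pos: [0.5257, 0.2089, 0.2609]
tcp_rot: [-0.0, 0.148, 0.989, -0.0]
contact_force: [0.2, 0.2, 0.1]
gripper_width: 0.993
grasp_force: 0.0
```

```bash
python3 - <<'E'
from h import *
c,im,d=cam("wrist"); W=cloud(c,d); o=arm.observe(); print(o["tcp_pos"])
cv2.imwrite("pics/w1.png",im)
P=W.reshape(-1,3); P=P[np.isfinite(P).all(1)]; c0=(.523,.2125)
r=np.hypot(P[:,0]-c0[0],P[:,1]-c0[1])
print(len(P))
for zl,zh in ((.136,.144),(.15,.175),(.176,.187)):
    q=P[(r<.035)&(P[:,2]>zl)&(P[:,2]<zh)]
    if len(q): print(zl,len(q),q.min(0).round(4),q.max(0).round(4),q.mean(0).round(4))
q=P[(r<.027)&(P[:,2]>.15)&(P[:,2]<.175)]; print(fit(q,.019))
E
```

```text
[0.53079475 0.20374023 0.26139407]
234241
0.136 2291 [0.4916 0.183  0.136 ] [0.5526 0.2452 0.1439] [0.5122 0.2168 0.1397]
0.15 406 [0.5035 0.1948 0.15  ] [0.5329 0.2334 0.1749] [0.509  0.2177 0.1642]
0.176 2497 [0.5046 0.1957 0.1761] [0.5414 0.2324 0.1833] [0.522  0.2144 0.1805]
[0.5235 0.2141]
```

View pics/w1.png

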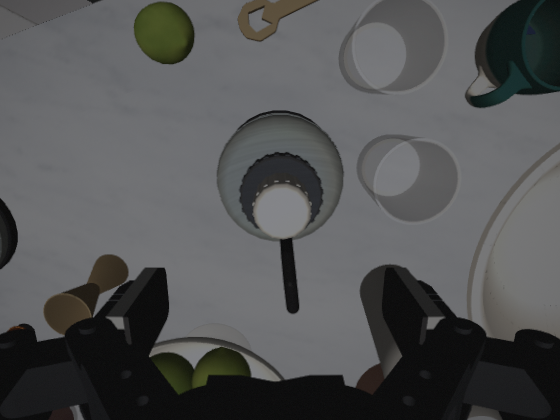

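```bash
python3 - <<'E'
from h import *
o=arm.observe(); print(o["tcp_pos"],o["joint_velocities"].round(3))
c,im,d=cam("wrist"); W=cloud(c,d); P=W[:,:].reshape(-1,3); P=P[np.isfinite(P).all(1)]
q=P[(P[:,0]>.5)&(P[:,1]>.15)&(P[:,1]<.45)&(P[:,2]>.09)&(P[:,2]<.25)&(np.hypot(P[:,0]-.523,P[:,1]-.214)>.07)]
q=q[(np.hypot(q[:,0]-o["tcp_pos"][0],q[:,1]-o["tcp_pos"][1])>.01)]
for zl in np.arange(.09,.25,.02):
    k=q[(q[:,2]>zl)&(q[:,2]<zl+.02)]
    if len(k): print(zl.round(2),len(k),k.min(0).round(3),k.max(0).round(3))
s=np.load("scene0.npz")["W"][110:175,240:275].reshape(-1,3); s=s[(s[:,2]>.05)&(s[:,2]<.22)]
print(s.min(0),s.max(0),fit(s[s[:,2]<.1],.043))
o=arm.observe(); print(o["tcp_pos"],o["joint_velocities"].round(3))
E
```

```text
[0.53079475 0.20374023 0.26139407] [ 0.064 -0.036  0.046  0.042  0.025  0.125]
0.09 3774 [0.5  0.15 0.09] [0.753 0.45  0.11 ]
0.11 1622 [0.561 0.15  0.11 ] [0.727 0.435 0.13 ]
0.13 353 [0.668 0.253 0.13 ] [0.707 0.332 0.15 ]
0.15 228 [0.591 0.194 0.15 ] [0.69  0.264 0.164]
0.21 363 [0.685 0.287 0.21 ] [0.701 0.309 0.216]
[0.56270602 0.18960359 0.05001609] [0.87909994 0.50925197 0.21801789] [0.7197 0.3071]
[0.5281253  0.20652622 0.26104878] [ 0.075 -0.026  0.05   0.061  0.032  0.039]
```

Emit:
{"op": "step_arm", "data": {
  "rows": "0.003 0.005 0.1 0 85;0.003 0.005 0.2 0 85;0.003 0.005 0.222 0 80;0.003 0.005 0.222 0 60;0.003 0.005 0.222 0 20;0.003 0.005 0.222 0 20;0.003 0.005 0.222 0 20;0.003 0.005 0.222 0 20",
  "grip_force": 25
}}

```text
clock: 2.2
tcp_pos: [0.5259, 0.2143, 0.1532]
tcp_rot: [0.002, 0.148, 0.989, 0.001]
contact_force: [0.3, 0.9, 6.5]
gripper_width: 0.435
grasp_force: 25.5
```

Emit:
{"op": "step_arm", "data": {
  "rows": "0 0 0 0 20;0 0 0 0 20"
}}

```text
clock: 2.45
tcp_pos: [0.5259, 0.2143, 0.1532]
tcp_rot: [0.002, 0.148, 0.989, 0.001]
contact_force: [-0.0, 0.4, 6.7]
gripper_width: 0.438
grasp_force: 25.5
```

Emit:
{"op": "step_arm", "data": {
  "rows": "0 0 -0.1 0 20;0 0 -0.18 0 20;-0.002 -0.12 -0.18 0 20;-0.004 -0.24 -0.18 0 20;-0.006 -0.35 -0.15 0 20;-0.006 -0.383 -0.05 0 20;-0.006 -0.383 0.07 0 20;-0.006 -0.383 0.18 0 20"
}}

```text
clock: 3.45
tcp_pos: [0.4711, 0.029, 0.0596]
tcp_rot: [0.001, 0.148, 0.989, 0.0]
contact_force: [0.6, -0.3, -1.2]
gripper_width: 0.436
grasp_force: 25.9
```

Emit:
{"op": "step_arm", "data": {
  "rows": "0 0 0.04 0 20;0 0 0.07 0 20;0 0 0.091 0 20;0 0 0.091 0 20;0 0 0.091 0 20;0 0 0.091 0 20"
}}

```text
clock: 4.2
tcp_pos: [0.4717, 0.0295, 0.0157]
tcp_rot: [0.001, 0.148, 0.989, 0.0]
contact_force: [0.1, -0.6, 0.3]
gripper_width: 0.437
grasp_force: 25.9
```

Emit:
{"op": "step_arm", "data": {
  "rows": "0 0 0.005 0 20;0 0 0.005 0 20;0 0 0.005 0 45;0 0 0.005 0 55;0 0 0.005 0 65;0 0 0.005 0 65;0 0 -0.1 0 65;0 0 -0.2 0 65"
}}

```text
clock: 5.2
tcp_pos: [0.47, 0.0297, 0.1152]
tcp_rot: [-0.001, 0.148, 0.989, -0.0]
contact_force: [1.5, -0.4, 0.0]
gripper_width: 0.762
grasp_force: 0.0
```

Emit:
{"op": "step_arm", "data": {
  "rows": "0 0 -0.12 0 85;0 0 -0.24 0 85;0 0 -0.3 0 85;0 -0.1 -0.3 0 85;0 -0.2 -0.3 0 85;0 -0.3 -0.3 0 85;0.09 -0.35 -0.3 0 85;0.09 -0.35 -0.3 0 85"
}}

```text
clock: 6.2
tcp_pos: [0.374, -0.1249, 0.2639]
tcp_rot: [-0.001, 0.15, 0.989, 0.0]
contact_force: [0.4, -0.3, 0.6]
gripper_width: 0.995
grasp_force: 0.0
```

Emit:
{"op": "step_arm", "data": {
  "rows": "-0.09 0.73 0 0 85;-0.09 0.73 0 0 85;-0.09 0.73 0 0 85;-0.09 0.73 0 0 85;-0.09 0.73 0 0 85;-0.09 0.73 0.03 0 85;-0.09 0.73 0.03 0 85;-0.09 0.73 0.03 0 85"
}}

```text
clock: 7.2
tcp_pos: [0.5261, 0.2116, 0.2493]
tcp_rot: [-0.0, 0.147, 0.989, -0.0]
contact_force: [-0.3, 0.6, 1.0]
gripper_width: 0.994
grasp_force: 0.0
```

Emit:
{"op": "step_arm", "data": {
  "rows": "0 0 0 0 85;0 0 0 0 85"
}}

```text
clock: 7.45
tcp_pos: [0.5265, 0.2102, 0.2506]
tcp_rot: [0.001, 0.149, 0.989, 0.0]
contact_force: [0.3, 0.3, 0.3]
gripper_width: 0.996
grasp_force: 0.0
```

```bash
python3 - <<'E'
from h import *
o=arm.observe(); c,im,d=cam("wrist"); o2=arm.observe(); print(o["tcp_pos"],o2["tcp_pos"]); W=cloud(c,d)
np.savez("fresh.npz",im=im,W=W)
u,v=proj(c,[[.5255,.2155,.156]])[0].round().astype(int); print(u,v)
cv2.imwrite("pics/post.png",cv2.resize(im[v-50:v+50,u-60:u+60],(720,600),interpolation=cv2.INTER_CUBIC))
P=W.reshape(-1,3); P=P[np.isfinite(P).all(1)]; c0=(.5255,.2155); r=np.hypot(P[:,0]-c0[0],P[:,1]-c0[1])
q=P[(r<.03)&(P[:,2]>.163)]; print("head",len(q),(q.min(0)+q.max(0))/2,q.max(0)-q.min(0))
q=P[(r<.025)&(P[:,2]>.152)&(P[:,2]<.160)]; print("foot",len(q),q.min(0).round(4),q.max(0).round(4)); 
if len(q)>4: print(cv2.minAreaRect((q[:,:2]*1000).astype(np.float32)))
q=P[(r<.036)&(P[:,2]>.136)&(P[:,2]<.143)]; print("lid",len(q),(q.min(0)+q.max(0))/2,q.max(0)-q.min(0))
E
```

```text
[0.52648101 0.21024788 0.25064303] [0.52649073 0.21035087 0.25060046]
282 208
head 12183 [0.51705159 0.21940468 0.25531069] [0.03176152 0.05168567 0.18223576]
foot 282 [0.5102 0.2016 0.1521] [0.5293 0.2273 0.1575]
((523.1493530273438, 214.4412078857422), (20.117774963378906, 19.928600311279297), 30.38777732849121)
lid 4523 [0.52632112 0.21417774 0.13947449] [0.06905443 0.06263149 0.00691875]
```

View pics/post.png

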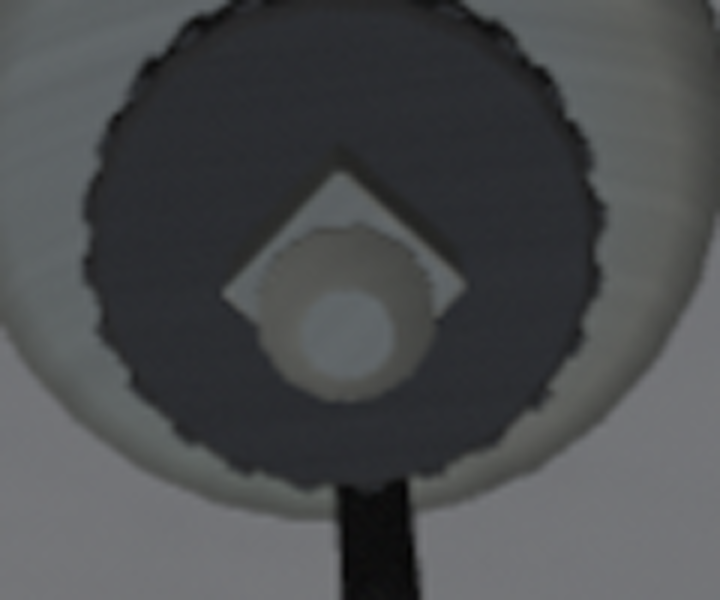

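The picture shows the bare post. The square foot has corners at crop (340,170), (222,293) and (467,287), the nose is centred at (347,335), and the handle runs downward. I'll unproject those onto their known heights.

```bash
cat >> h.py <<'E'
def ray(c,px,z):
    n=cv2.undistortPoints(np.array(px,float).reshape(-1,1,2),K(c),np.array(c["dist_coeffs"])).reshape(-1,2)
    M=np.array(c["cam_to_world"]); D=np.c_[n,np.ones(len(n))]@M[:3,:3].T
    return (M[:3,3]+D*((z-M[2,3])/D[:,2])[:,None])
E
python3 - <<'E'
from h import *
c=eyes.calibration("wrist")
f=lambda L:[(222+x/6,158+y/6) for x,y in L]
C=ray(c,f([(340,168),(221,293),(468,287)]),.156); print(C.round(4))
for i in (1,2):
    e=C[i]-C[0]; print(np.hypot(*e[:2]),np.degrees(np.arctan2(e[1],e[0])))
print("foot centre",(C[1]+C[2])/2, "nose",ray(c,f([(347,335)]),.173))
h=ray(c,f([(372,485),(381,600)]),.155); e=h[1]-h[0]; print("handle",np.degrees(np.arctan2(e[1],e[0])))
W=np.load("fresh.npz")["W"]; P=W.reshape(-1,3); P=P[np.isfinite(P).all(1)]; r=np.hypot(P[:,0]-.5235,P[:,1]-.2145)
q=P[(r<.03)&(P[:,2]>.17)&(P[:,2]<.176)]; print("nose cloud",(q.min(0)+q.max(0))/2,len(q))
q=P[(r>.04)&(r<.105)&(P[:,2]>.15)&(P[:,2]<.17)&(abs(P[:,1]-.2)<.06)&(P[:,0]>.55)]; 
vx,vy,x0,y0=cv2.fitLine(q[:,:2].astype(np.float32),cv2.DIST_L2,0,.001,.001).ravel(); print("handle line",np.degrees(np.arctan2(vy,vx)),len(q))
E
```

```text
[[0.51   0.218  0.156 ]
 [0.5198 0.2011 0.156 ]
 [0.5273 0.2277 0.156 ]]
0.01954512982019821 -60.01310566271284
0.01980964334233718 29.377030591790653
foot centre [0.52351655 0.21437633 0.156     ] nose [[0.52363469 0.21440121 0.173     ]]
handle -12.549943703573716
nose cloud [0.52307102 0.21432061 0.1723865 ] 367
handle line -10.688206 817
```

Emit:
{"op": "step_arm", "data": {
  "rows": "0.09 -0.73 -0.05 0 85;0.09 -0.73 -0.05 0 85;0.09 -0.73 -0.05 0 85;0.09 -0.73 -0.05 0 85;0.09 -0.73 -0.05 0 85;-0.08 -0.74 -0.05 0 85;-0.08 -0.74 -0.05 0 85;-0.08 -0.74 -0.05 0 85"
}}

```text
clock: 8.5
tcp_pos: [0.4568, -0.1568, 0.2753]
tcp_rot: [0.001, 0.15, 0.989, -0.0]
contact_force: [-0.7, 1.1, 0.7]
gripper_width: 0.993
grasp_force: 0.0
```

Emit:
{"op": "step_arm", "data": {
  "rows": "0 0 0 0 85;0 0 0 0 85"
}}

```text
clock: 8.75
tcp_pos: [0.4558, -0.1533, 0.2748]
tcp_rot: [-0.0, 0.147, 0.989, 0.0]
contact_force: [1.0, 0.2, 0.5]
gripper_width: 0.998
grasp_force: 0.0
```

```bash
python3 - <<'E'
from h import *
o=arm.observe(); c,im,d=cam("wrist"); print(o["tcp_pos"]); W=cloud(c,d)
np.savez("tap.npz",im=im,W=W); cv2.imwrite("pics/tap.png",im)
P=W.reshape(-1,3); P=P[np.isfinite(P).all(1)]; c0=(.482,-.162); r=np.hypot(P[:,0]-c0[0],P[:,1]-c0[1])
for zl,zh in ((.136,.143),(.158,.178),(.205,.2105)):
    q=P[(r<(.036 if zl<.2 else .02))&(P[:,2]>zl)&(P[:,2]<zh)]
    if len(q): print(zl,len(q),((q.min(0)+q.max(0))/2).round(4),(q.max(0)-q.min(0)).round(4))
q=P[(r<.03)&(P[:,2]>.158)&(P[:,2]<.178)]; print(fit(q,.0245))
q=P[(r>.022)&(r<.06)&(P[:,2]>.185)&(P[:,2]<.204)&(P[:,0]<.47)]
vx,vy,x0,y0=cv2.fitLine(q[:,:2].astype(np.float32),cv2.DIST_L2,0,.001,.001).ravel(); print("spout line",np.degrees(np.arctan2(vy,vx)),x0,y0,len(q))
E
```

```text
[ 0.45581596 -0.15327731  0.27481436]
0.136 1045 [ 0.4764 -0.1609  0.139 ] [0.0493 0.0627 0.006 ]
0.158 732 [ 0.4829 -0.1609  0.1681] [0.0487 0.0491 0.0198]
0.205 1417 [ 0.4832 -0.161   0.2077] [0.0283 0.0278 0.0055]
[ 0.4845 -0.161 ]
spout line -18.498882 0.44372478 -0.14657478 1147
```

View pics/tap.png

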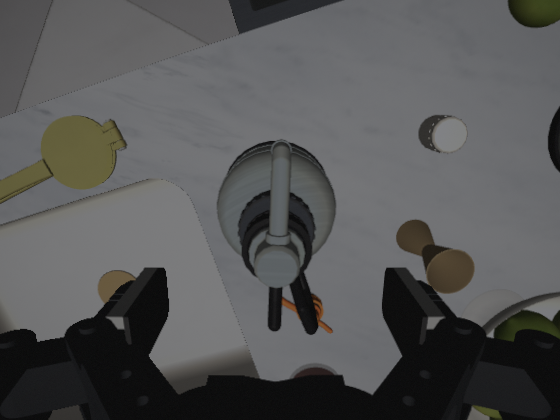

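The picture shows the tap: spout mouth at (281,147), top at (277,265), lever at (305,315), cap standing at (450,133) and jigger at (435,260). The axis is (0.483,-0.161) with the tap's x at -18.5°; the fresh foot's sides are at 29.7°. Grasping the collar now.

Emit:
{"op": "step_arm", "data": {
  "rows": "-0.055 0.002 0.03 0 85;-0.055 0.002 0.1 0.033 85;-0.055 0.002 0.18 0.033 85;-0.055 0.002 0.235 0.033 85;-0.055 0.002 0.255 0.033 80;-0.055 0.002 0.255 0.033 60;-0.055 0.002 0.255 0.033 40;-0.055 0.002 0.255 0.033 40",
  "grip_force": 70
}}

```text
clock: 9.8
tcp_pos: [0.4844, -0.1617, 0.1494]
tcp_rot: [0.002, 0.161, 0.987, -0.0]
contact_force: [0.9, 1.0, 4.4]
gripper_width: 0.54
grasp_force: 72.4
```

Emit:
{"op": "step_arm", "data": {
  "rows": "0 0 0 0 35;0 0 0 0 35;0 0 0 0 35"
}}

```text
clock: 10.18
tcp_pos: [0.4844, -0.1617, 0.1494]
tcp_rot: [0.002, 0.161, 0.987, -0.0]
contact_force: [0.6, 1.2, 6.5]
gripper_width: 0.548
grasp_force: 72.6
```

Emit:
{"op": "step_arm", "data": {
  "rows": "0 0 -0.01 0 35;0 0 -0.02 0 35;0 0 -0.03 0 35;0 0 -0.04 0 35;0 0 -0.05 0 35;0 0 -0.06 0 35;0 0 -0.07 0 35;0 0 -0.08 0 35"
}}

```text
clock: 11.18
tcp_pos: [0.4828, -0.1612, 0.1875]
tcp_rot: [-0.0, 0.161, 0.987, 0.0]
contact_force: [0.1, -0.0, -3.7]
gripper_width: 0.545
grasp_force: 73.9
```

Emit:
{"op": "step_arm", "data": {
  "rows": "0 0 -0.1 0 35;0.01 0.06 -0.14 0 35;0.03 0.16 -0.14 -0.2 35;0.06 0.28 -0.14 -0.4 35;0.09 0.4 -0.14 -0.6 35;0.12 0.52 -0.14 -0.8 35;0.15 0.64 -0.14 -1 35;0.161 0.737 -0.14 -1 35"
}}

```text
clock: 12.18
tcp_pos: [0.5229, 0.2162, 0.2575]
tcp_rot: [-0.0, -0.231, 0.973, 0.0]
contact_force: [0.9, -1.3, -3.9]
gripper_width: 0.541
grasp_force: 73.9
```

Emit:
{"op": "step_arm", "data": {
  "rows": "0 0 0 -0.071 35;0 0 0 -0.071 35;0 0 0 -0.071 35"
}}

```text
clock: 12.55
tcp_pos: [0.5234, 0.2132, 0.2572]
tcp_rot: [-0.0, -0.256, 0.967, -0.0]
contact_force: [-0.4, -0.1, -2.8]
gripper_width: 0.543
grasp_force: 73.9
```

```bash
python3 - <<'E'
from h import *
o=arm.observe(); print(o["tcp_pos"],o["tcp_rot"].round(4), o["q"].round(2))
c,im,d=cam("wrist"); W=cloud(c,d); np.savez("tap2.npz",im=im,W=W)
P=W.reshape(-1,3); P=P[np.isfinite(P).all(1)]; c0=o["tcp_pos"][:2]; r=np.hypot(P[:,0]-c0[0],P[:,1]-c0[1])
z0=o["tcp_pos"][2]-.0094
q=P[(r>.024)&(r<.06)&(P[:,2]>z0+.044)&(P[:,2]<z0+.066)]; 
a=np.degrees(np.arctan2(q[:,1]-c0[1],q[:,0]-c0[0])); q=q[abs((a-210+180)%360-180)<25]
print(len(q),q.max(0),q.min(0))
vx,vy,x0,y0=cv2.fitLine(q[:,:2].astype(np.float32),cv2.DIST_L2,0,.001,.001).ravel(); print("spout line",np.degrees(np.arctan2(vy,vx)),x0,y0)
n=np.array([-vy,vx]); print("axis offset from line at tcp (perp)",n@(c0-np.array([x0,y0])))
q=P[(r<.02)&(P[:,2]>z0+.063)&(P[:,2]<z0+.073)]; print("top",len(q),(q.min(0)+q.max(0))/2,q.max(0)-q.min(0))
cv2.imwrite("pics/tap2.png",im)
E
```

```text
[0.52338672 0.21320898 0.25723559] [-2.000e-04 -2.556e-01  9.668e-01 -1.000e-04] [ 0.23  0.17  1.53 -0.    1.44 -1.85]
5560 [0.50485    0.20739209 0.31094139] [0.46806156 0.17999771 0.30160464]
spout line 28.80532 0.4854739 0.19313489
axis offset from line at tcp (perp) -0.0006775670000117723
top 5624 [0.51910246 0.21318355 0.3143013 ] [0.02899672 0.0290575  0.00692802]
```

```bash
python3 - <<'E'
from h import *
W=np.load("tap2.npz")["W"]; P=W.reshape(-1,3); P=P[np.isfinite(P).all(1)]; c0=np.array([.5234,.2132]); r=np.hypot(P[:,0]-c0[0],P[:,1]-c0[1])
q=P[(r<.025)&(P[:,2]>.29)&(P[:,2]<.325)]; print(np.histogram(q[:,2],bins=np.arange(.29,.326,.002)))
zt=np.median(q[q[:,2]>.312][:,2]); k=q[abs(q[:,2]-zt)<.0012]; print(zt,len(k)); print((k.min(0)+k.max(0))/2,k.max(0)-k.min(0),k.mean(0))
print(cv2.minEnclosingCircle((k[:,:2]*1000).astype(np.float32)))
E
```

```text
(array([ 354, 1113,  772,  506,  163,  148,  204,  298,  616,  956,  895,
        925, 2810, 1436,    0,    1,    2,    2]), array([0.29 , 0.292, 0.294, 0.296, 0.298, 0.3  , 0.302, 0.304, 0.306,
       0.308, 0.31 , 0.312, 0.314, 0.316, 0.318, 0.32 , 0.322, 0.324,
       0.326]))
0.31557620066505876 3900
[0.520102   0.207139   0.31557668] [0.02300658 0.0378627  0.00239879] [0.51877747 0.21123564 0.31571648]
((520.6217041015625, 207.13900756835938), 19.080669403076172)
```

View pics/tap2.png

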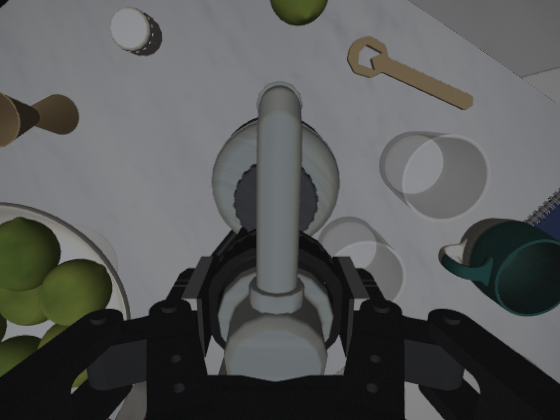

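Emit:
{"op": "step_arm", "data": {
  "rows": "0 0 0.06 0 35;0 0 0.12 0 35;0 0 0.16 0 35;0 0 0.174 0 35;0 0 0.18 0 35;0 0 0.186 0 35;0 0 0.192 0 35;0 0 0.192 0 35"
}}

```text
clock: 13.6
tcp_pos: [0.5234, 0.2137, 0.1614]
tcp_rot: [-0.0, -0.256, 0.967, -0.0]
contact_force: [0.1, 0.4, -3.5]
gripper_width: 0.545
grasp_force: 73.9
```

Emit:
{"op": "step_arm", "data": {
  "rows": "0 0 0.003 0 35;0 0 0.005 0 35;0 0 0.006 0 35;0 0 0.006 0 35"
}}

```text
clock: 14.1
tcp_pos: [0.5238, 0.2138, 0.1589]
tcp_rot: [0.0, -0.256, 0.967, -0.0]
contact_force: [-0.2, 0.1, 2.1]
gripper_width: 0.545
grasp_force: 74.1
```

Emit:
{"op": "step_arm", "data": {
  "rows": "0 0 0 0 50;0 0 0 0 65;0 0 0 0 80;0 0 0 0 85;0 0 0 0 85;0 0 -0.05 0 85;0 0 -0.15 0 85;0 0 -0.21 0 85"
}}

```text
clock: 15.1
tcp_pos: [0.5244, 0.2139, 0.266]
tcp_rot: [0.002, -0.256, 0.967, -0.0]
contact_force: [-0.2, -0.2, 0.6]
gripper_width: 0.995
grasp_force: 0.0
```

Emit:
{"op": "step_arm", "data": {
  "rows": "0 0 0 0 30;0 0 0 0 0;0 0 0 0 0;0 0 0 0 0;0 0 0 0 0;0 0 0 0 0"
}}

```text
clock: 15.85
tcp_pos: [0.5234, 0.2137, 0.263]
tcp_rot: [-0.0, -0.256, 0.967, 0.0]
contact_force: [0.3, 0.5, 0.1]
gripper_width: -0.001
grasp_force: 0.0
```

```bash
python3 - <<'E'
from h import *
o=arm.observe(); print(o["tcp_pos"],o["gripper_width"],o["contact_force"])
c,im,d=cam("wrist"); W=cloud(c,d); cs,ims,ds=cam("scene"); Ws=cloud(cs,ds)
for W in (W,Ws):
    P=W.reshape(-1,3); P=P[np.isfinite(P).all(1)]; r=np.hypot(P[:,0]-.5235,P[:,1]-.2143)
    q=P[(r<.016)&(P[:,2]>.19)&(P[:,2]<.235)]; print(len(q))
    if len(q): print(np.histogram(q[:,2],bins=np.arange(.20,.236,.004))[0]); k=q[q[:,2]>np.percentile(q[:,2],70)-.003]; print((k.min(0)+k.max(0))/2,np.percentile(q[:,2],[50,90]))
u,v=proj(cs,[[.5235,.2143,.19]])[0].round().astype(int)
a=cv2.resize(ims[v-50:v+50,u-50:u+50],(400,400),interpolation=cv2.INTER_CUBIC)
cv2.imwrite("pics/on.png",np.hstack([a,cv2.resize(im,(400,300))[:300].copy() if 0 else cv2.copyMakeBorder(cv2.resize(im,(400,300)),0,100,0,0,cv2.BORDER_CONSTANT)]))
E
```

```text
[0.52340386 0.21370038 0.26301626] -0.0014514995380032476 [0.26646994 0.51443848 0.08461751]
1845
[   1    0    1  157 1656    2    0    0]
[0.52088382 0.21239632 0.21755011] [0.21745592 0.21852235]
71
[ 0  1  1 21 40  0  0  0]
[0.52071709 0.21128495 0.21723926] [0.21623617 0.2183939 ]
```

View pics/on.png

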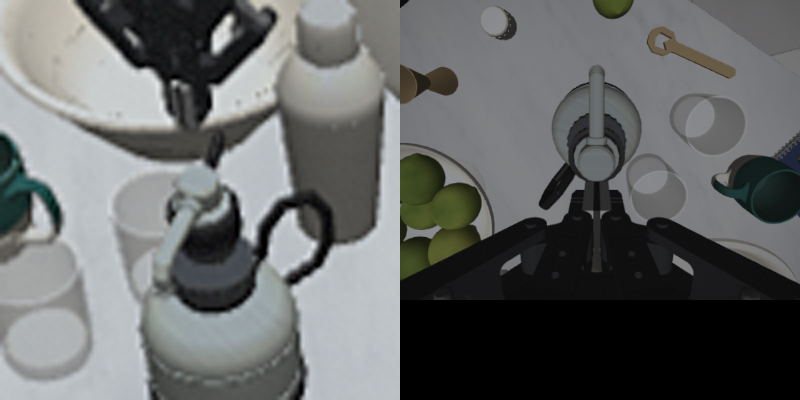

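The tap stands on the fresh post with its top at z 0.218 (10 mm short of home), and the spout faces away from the handle at (300,215). Now the press with shut fingers on the top.

Emit:
{"op": "step_arm", "data": {
  "rows": "0.002 0 0.05 0 0;0.002 0 0.086 0 0;0.002 0 0.094 0 0;0.002 0 0.1 0 0;0.002 0 0.104 0 0;0.002 0 0.108 0 0;0.002 0 0.112 0 0;0.002 0 0.112 0 0"
}}

```text
clock: 16.95
tcp_pos: [0.5226, 0.2132, 0.2081]
tcp_rot: [0.0, -0.256, 0.967, -0.0]
contact_force: [-1.5, -1.3, 5.9]
gripper_width: -0.001
grasp_force: 2.4
```

Emit:
{"op": "step_arm", "data": {
  "rows": "0 0 0.004 0 0;0 0 0.008 0 0;0 0 0.01 0 0;0 0 0.01 0 0"
}}

```text
clock: 17.45
tcp_pos: [0.524, 0.2135, 0.2082]
tcp_rot: [0.003, -0.256, 0.967, -0.0]
contact_force: [-8.1, -2.6, 22.4]
gripper_width: 0.002
grasp_force: 11.3
```

Emit:
{"op": "step_arm", "data": {
  "rows": "0 0 -0.01 0 0;0 0 -0.06 0 0;0 0 -0.12 0 0;0 0 -0.14 0 20;0 0 -0.14 0 60;0 0 -0.14 0 60"
}}

```text
clock: 18.2
tcp_pos: [0.5218, 0.213, 0.2705]
tcp_rot: [-0.001, -0.256, 0.967, 0.0]
contact_force: [-1.0, -0.7, 0.0]
gripper_width: 0.642
grasp_force: 0.0
```

```bash
python3 - <<'E'
from h import *
o=arm.observe(); print(o["tcp_pos"],o["contact_force"].round(1))
c,im,d=cam("wrist"); W=cloud(c,d); cs,ims,ds=cam("scene"); Ws=cloud(cs,ds)
for W in (W,Ws):
    P=W.reshape(-1,3); P=P[np.isfinite(P).all(1)]; r=np.hypot(P[:,0]-.5235,P[:,1]-.2143)
    q=P[(r<.014)&(P[:,2]>.19)&(P[:,2]<.235)]; k=q[q[:,2]>.204]; print("top",len(k),((k.min(0)+k.max(0))/2).round(4),np.percentile(q[:,2],[50,90]))
    q=P[(r>.0205)&(r<.026)&(P[:,2]>.135)&(P[:,2]<.2)]; print("collar z",np.histogram(q[:,2],bins=np.arange(.15,.2,.003)))
    # cap
    r=np.hypot(P[:,0]-.47,P[:,1]-.03); q=P[(r<.04)&(P[:,2]>.034)&(P[:,2]<.05)]
    if len(q): print("cap",len(q),((q.min(0)+q.max(0))/2).round(4),(q.max(0)-q.min(0)).round(4))
E
```

```text
[0.52176765 0.21301434 0.27045504] [-1.  -0.7  0. ]
top 1610 [0.5235 0.2142 0.2072] [0.20801434 0.20885981]
collar z (array([  0,   0,   8,  80,  26,  26,  16,   9,  61, 866,   1,   0,   0,
         0,   4,  27]), array([0.15 , 0.153, 0.156, 0.159, 0.162, 0.165, 0.168, 0.171, 0.174,
       0.177, 0.18 , 0.183, 0.186, 0.189, 0.192, 0.195, 0.198]))
cap 1345 [0.4689 0.0305 0.0388] [0.0371 0.0374 0.0093]
top 54 [0.5241 0.214  0.2072] [0.20629768 0.20880878]
collar z (array([ 0,  0,  6, 11, 12,  9, 13,  9, 23, 20,  2,  0,  1,  0,  0,  5]), array([0.15 , 0.153, 0.156, 0.159, 0.162, 0.165, 0.168, 0.171, 0.174,
       0.177, 0.18 , 0.183, 0.186, 0.189, 0.192, 0.195, 0.198]))
cap 124 [0.4684 0.028  0.0398] [0.0361 0.0366 0.0112]
```

The tap is home: top at 0.208, collar top at 0.178, so the collar is down. The cap stands at (0.469, 0.030). Fetching it.

Emit:
{"op": "step_arm", "data": {
  "rows": "0.09 -0.09 0 0.2 70;0.18 -0.17 0 0.4 70;0.275 -0.266 0 0.6 70;0.275 -0.266 0.1 0.8 70;0.275 -0.266 0.2 1 70;0.275 -0.266 0.3 1 70;0.275 -0.266 0.4 1 70;0.275 -0.266 0.45 1 70",
  "grip_force": 25
}}

```text
clock: 19.3
tcp_pos: [0.4659, 0.0299, 0.0436]
tcp_rot: [-0.003, 0.133, 0.991, -0.0]
contact_force: [-0.2, -0.0, 0.3]
gripper_width: 0.817
grasp_force: 0.0
```

Emit:
{"op": "step_arm", "data": {
  "rows": "0 0 0.04 0 70;0 0 0.066 0 70;0 0 0.066 0 60;0 0 0.066 0 20;0 0 0.066 0 20;0 0 0.066 0 20;0 0 0.066 0 20;0 0 0.066 0 20"
}}

```text
clock: 20.3
tcp_pos: [0.4702, 0.0294, 0.0153]
tcp_rot: [0.001, 0.133, 0.991, 0.0]
contact_force: [0.1, -0.0, 6.0]
gripper_width: 0.431
grasp_force: 25.5
```

Emit:
{"op": "step_arm", "data": {
  "rows": "0 0 -0.1 0 20;0 0 -0.2 0 20;0 0 -0.32 0 20;0 0 -0.44 0 20;0 -0.1 -0.49 0 20;0.004 -0.2 -0.49 0 20;0.004 -0.3 -0.49 0 20;0.004 -0.354 -0.49 0 20"
}}

```text
clock: 21.3
tcp_pos: [0.4193, -0.1424, 0.259]
tcp_rot: [-0.0, 0.134, 0.991, -0.0]
contact_force: [1.0, 0.4, 0.2]
gripper_width: 0.431
grasp_force: 25.4
```

Emit:
{"op": "step_arm", "data": {
  "rows": "0 0 0 0 20;0 0 0 0 20;0 0 0 0 20"
}}

```text
clock: 21.68
tcp_pos: [0.4206, -0.1395, 0.2591]
tcp_rot: [-0.0, 0.132, 0.991, 0.0]
contact_force: [-0.6, -0.5, -1.3]
gripper_width: 0.436
grasp_force: 25.4
```

```bash
python3 - <<'E'
from h import *
o=arm.observe(); c,im,d=cam("wrist"); W=cloud(c,d); print(o["tcp_pos"],o["tcp_rot"].round(3),o["gripper_width"],proj(c,[[.483,-.161,.156]]))
cv2.imwrite("pics/e.png",im)
P=W.reshape(-1,3); P=P[np.isfinite(P).all(1)]; r=np.hypot(P[:,0]-.483,P[:,1]+.161)
q=P[(r<.02)&(P[:,2]>.1695)&(P[:,2]<.176)]; print("nose",len(q),((q.min(0)+q.max(0))/2).round(4),(q.max(0)-q.min(0)).round(4))
q=P[(r<.022)&(P[:,2]>.152)&(P[:,2]<.159)]; print("foot",len(q),cv2.minAreaRect((q[:,:2]*1000).astype(np.float32)) if len(q)>4 else 0)
t=o["tcp_pos"]; r=np.hypot(P[:,0]-t[0],P[:,1]-t[1]); q=P[(r<.03)&(P[:,2]>t[2]+.0)&(P[:,2]<t[2]+.04)]
print("cap", len(q), np.histogram(q[:,2]-t[2],bins=np.arange(0,.041,.005))[0]); k=q[q[:,2]>t[2]+.021]; print(((k.min(0)+k.max(0))/2).round(4),(k.max(0)-k.min(0)).round(4))
E
```

```text
[ 0.42058896 -0.13954806  0.25906145] [-0.     0.132  0.991  0.   ] 0.4362765904857194 [[269.24001097 293.3956575 ]]Traceback (most recent call last):
  File "<stdin>", line 5, in <module>
    return umr_minimum(a, axis, None, out, keepdims, initial, where)
ValueError: zero-size array to reduction operation minimum which has no identity
```

View pics/e.png

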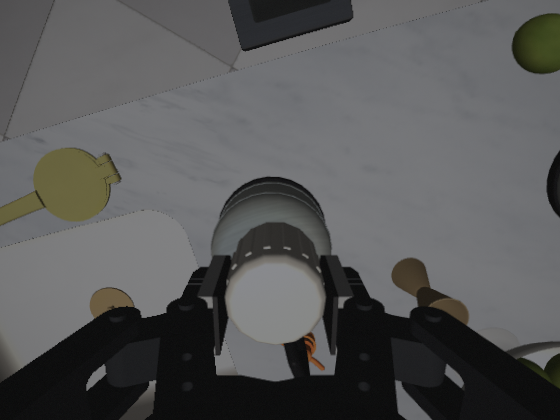

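The held cap hides the post at (269,293), so I'll step 8 cm forward. The post should then show above the cap in the picture.

Emit:
{"op": "step_arm", "data": {
  "rows": "-0.08 -0.003 0 0 20;-0.177 -0.003 0 0 20;-0.177 -0.003 0 0 20;-0.177 -0.003 0 0 20;-0.177 -0.003 0 0 20"
}}

```text
clock: 22.35
tcp_pos: [0.5047, -0.1647, 0.2595]
tcp_rot: [-0.0, 0.133, 0.991, 0.0]
contact_force: [-0.9, -0.2, -0.4]
gripper_width: 0.437
grasp_force: 25.4
```

```bash
python3 - <<'E'
from h import *
o=arm.observe(); c,im,d=cam("wrist"); W=cloud(c,d); print(o["tcp_pos"],proj(c,[[.483,-.161,.156]]))
cv2.imwrite("pics/e2.png",im); np.savez("e2.npz",im=im,W=W)
def st(n,q): print(n,len(q),*(((q.min(0)+q.max(0))/2).round(4),(q.max(0)-q.min(0)).round(4)) if len(q) else ())
P=W.reshape(-1,3); P=P[np.isfinite(P).all(1)]; r=np.hypot(P[:,0]-.483,P[:,1]+.161)
st("nose",P[(r<.02)&(P[:,2]>.171)&(P[:,2]<.176)])
q=P[(r<.022)&(P[:,2]>.152)&(P[:,2]<.159)]; print("foot",len(q),cv2.minAreaRect((q[:,:2]*1000).astype(np.float32)) if len(q)>4 else 0)
t=o["tcp_pos"]; r=np.hypot(P[:,0]-t[0],P[:,1]-t[1])
st("cap top",P[(r<.03)&(abs(P[:,2]-t[2]-.0257)<.003)])
q=P[(r<.03)&(P[:,2]>t[2]-.012)&(P[:,2]<t[2]+.022)]; print("cap side",fit(q,.019)-t[:2],len(q))
for n in("scene","top"):
    c,im,d=cam(n); P=cloud(c,d).reshape(-1,3); r=np.hypot(P[:,0]-.483,P[:,1]+.161); st(n,P[(r<.02)&(P[:,2]>.163)&(P[:,2]<.176)])
E
```

```text
[ 0.50467875 -0.16474968  0.25949224] [[271.95796991 177.80076208]]
nose 310 [ 0.4837 -0.1608  0.1729] [0.0126 0.0135 0.0038]
foot 210 ((483.72845458984375, -160.3990020751953), (19.98310089111328, 20.046701431274414), 70.40789031982422)
cap top 7485 [ 0.5035 -0.1628  0.2852] [0.0369 0.0559 0.006 ]
cap side [-0.00077875  0.00014968] 3701
scene 49 [ 0.482  -0.1612  0.1695] [0.0175 0.0186 0.0106]
top 20 [ 0.4859 -0.1615  0.1693] [0.0164 0.0166 0.0122]
```

Emit:
{"op": "step_arm", "data": {
  "rows": "0.041 -0.003 0 0 20;0.041 -0.003 0.04 0 20;0.041 -0.003 0.1 0 20;0.041 -0.003 0.135 0 20;0.041 -0.003 0.155 0 20;0.041 -0.003 0.175 0 20;0.041 -0.003 0.19 0 20;0.041 -0.003 0.198 0 20"
}}

```text
clock: 23.5
tcp_pos: [0.4854, -0.1615, 0.1601]
tcp_rot: [0.0, 0.133, 0.991, -0.0]
contact_force: [0.9, -0.3, -0.5]
gripper_width: 0.434
grasp_force: 25.4
```

Emit:
{"op": "step_arm", "data": {
  "rows": "0 0 0.005 0 20;0 0 0.01 0 20;0 0 0.012 0 20;0 0 0.012 0 20"
}}

```text
clock: 24.0
tcp_pos: [0.4856, -0.1616, 0.1553]
tcp_rot: [0.0, 0.133, 0.991, -0.0]
contact_force: [-2.0, 0.8, 5.3]
gripper_width: 0.433
grasp_force: 25.8
```

Emit:
{"op": "step_arm", "data": {
  "rows": "0 0 0 0 45;0 0 0 0 60;0 0 0 0 70;0 0 0 0 75;0 0 -0.04 0 75;0 0 -0.12 0 75;0 0 -0.22 0 75;0.04 0 -0.26 0 75"
}}

```text
clock: 25.0
tcp_pos: [0.4679, -0.1572, 0.2881]
tcp_rot: [0.003, 0.133, 0.991, -0.001]
contact_force: [0.5, -0.3, -0.0]
gripper_width: 0.882
grasp_force: 0.0
```

Emit:
{"op": "step_arm", "data": {
  "rows": "0 0 0 0 75;0 0 0 0 75"
}}

```text
clock: 25.25
tcp_pos: [0.4657, -0.156, 0.2831]
tcp_rot: [-0.001, 0.133, 0.991, 0.0]
contact_force: [-0.7, -0.1, -0.2]
gripper_width: 0.877
grasp_force: 0.0
```

```bash
python3 - <<'E'
from h import *
o=arm.observe(); print(o["tcp_pos"],o["contact_force"].round(1))
c,im,d=cam("wrist"); W=cloud(c,d); cs,ims,ds=cam("scene"); Ws=cloud(cs,ds)
for W in (W,Ws):
    P=W.reshape(-1,3); P=P[np.isfinite(P).all(1)]; r=np.hypot(P[:,0]-.484,P[:,1]+.161)
    q=P[(r<.025)&(P[:,2]>.176)&(P[:,2]<.2)]; print("cap",len(q),((q.min(0)+q.max(0))/2).round(4),(q.max(0)-q.min(0)).round(4),np.percentile(q[:,2],[5,50,95]).round(4))
P=Ws.reshape(-1,3); r=np.hypot(P[:,0]-.5235,P[:,1]-.2143); q=P[(r<.012)&(P[:,2]>.19)&(P[:,2]<.22)]; print("tap top",np.median(q,axis=0))
a=cv2.resize(ims[130:330,160:400],(720,600),interpolation=cv2.INTER_CUBIC); cv2.imwrite("pics/end.png",a)
E
```

```text
[ 0.46571261 -0.15601731  0.2830929 ] [-0.7 -0.1 -0.2]
cap 1980 [ 0.4845 -0.1614  0.1796] [0.0369 0.0364 0.0069] [0.1782 0.1806 0.1819]
cap 176 [ 0.4836 -0.163   0.18  ] [0.0357 0.036  0.0077] [0.1776 0.1805 0.1825]
tap top [0.5194358  0.20893122 0.20716249]
```

View pics/end.png

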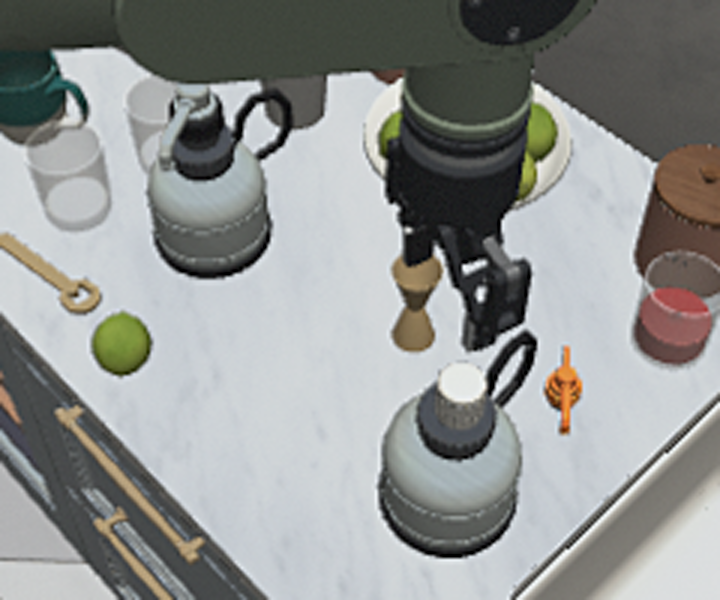

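The final picture shows the cap seated on the empty keg at (462,385), top at z 0.181. The tap is on the fresh keg at (195,125) with its spout away from the handle, the bystanders haven't moved, and the hand is clear.

```bash
python3 -c "
from rig import arm
print(arm.sign_off())"
```

```text
the job is handed in; nothing more can be done
None
```

The job is handed in at about 25 s: the tap is pressed home on the fresh keg with its collar down and spout away from the handle, and the dust cap is seated on the empty keg's post. The lock was judged from heights only, with no pull test.

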